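Pull the dust extractor's filter and hold it over the sweeps tray

ROBOT

A 7-joint arm with a two-finger parallel gripper is mounted at the origin on the work surface. World frame = base frame: x ahead of the robot, y to its left, z up, the work surface at z = 0. Lengths are in m, angles in rad, forces in N, time in s.
With the tool pointing down it reaches from about 0.4 to 0.875 m from the base axis. Payload 4.4 kg.
Tool frame: the origin (TCP) lies at the very end of the fingers, on their centre line; the grasp point (between the pads) lies 19 mm behind it; z points along the fingers, y is the line along which they close (so a half turn about z gives the same grasp; the last joint's range is limited). The gripper opens to 85 mm and grips with 20 to 120 N. Pads are 22 mm wide; open, the fingers measure 114 mm over their backs; the gripper's body (76 mm by 85 mm) begins 54 mm behind the grasp point. The pads swing forward as they close: fully open they stand 13 mm farther back than shut.
Start: joints at [1.265, 0.628, 0.038, 1.517, -0.027, 0.996, -0.02], TCP at [0.154, -0.631, 0.231] pointing down, gripper open.
Joint ranges: [-3.06, 3.06], [-0.37, 2.12], [-1.25, 1.32], [0.18, 2.47], [-1.1, 4.24], [0.23, 1.98], [-2.94, 2.94]. Speed limits (rad/s): [2.57, 2.57, 3.14, 3.14, 3.14, 3.14, 3.14].

INTERFACE

Orientations are given as a unit quaternion [x, y, z, w].
In Python, from plant import bot, grab_frame, calibration, job_done gives the robot as it stands.
- The arm moves only by the shell command python3 -m pendant 'ROWS' [FORCE]. ROWS is JSON, a list of rows, each a list of 3 entries, a list of its own where there are three numbers: the shift along the tool's x, y, z in m, then the turn about the tool's z in degrees, then the finger opening in m, from 0 to 0.0854. In form: [[[tx, ty, tz], yaw, gripper], ...]. A call has 1 to 20 rows; each row shifts and turns the commanded pose from where the row before left it, along the tool's axes as they then stand; what a row does not reach is not made up. A row lasts 1/8 s, in which the tool goes at most 62.5 mm and 10.7 degrees, less where a joint would pass 70% of its speed; a pose out of reach is approached as far as the arm can. A call is refused whole if a number of a shift passes 0.0625 or a number of a turn 10.7, either way. A call with a gripper value outside its range is refused whole. The fingers move at their own pace and stop on an object; FORCE is the grip in N (left out, the last holds). Time passes only in rows, so rows that do not move let the fingers close. It gives the time, the measured TCP pose, the force, the opening and the grip force at its end, in the units of the state.
- bot.read_state(): the state, without advancing time (a new reading comes with each control period).
- grab_frame(name): name is "side" or "top" or "wrist"; returns the picture (400x640x3 uint8, red, green, blue); there is no depth.
- calibration(name): a dict with "camera_matrix" (3x3 intrinsics, pixels), "origin" and "attitude" of the camera in the world; the wrist camera has in their place "hand_eye" (4x4, takes a point from camera to tool coordinates, whose origin is the TCP and whose axes are the flange's). Camera axes: x right, y down, z forward; pixel columns grow to the right and rows downward; lengths in m; the calibration is good to about 2 mm. A picture is of the moment at which its call begins: read the wrist's pose just before it. calibration takes no time and is no camera call.
- job_done(): hands the job in; it is judged then, once.
The state is a dict: "time": time; "qpos": joint angles; "dq": joint speeds; "effort": joint torques, N m; "tool_pos": TCP position; "eef_rot": TCP orientation; "ft_force": force on the tool from outside, world axes, zero at the start; "moment": the same for the moment, N m; "width": finger opening in m; "grasp_force": force on a finger pad.
Only numpy, scipy, OpenCV 4.12 (cv2) and the standard library are available. Lean on these libraries where they do the work, as an engineer would, in place of code of your own. Each camera call takes 0.05 s, during which the arm holds its last target. There are 200 camera calls.

TASK

On the jeweller's bench dust extractor, slide the clear guard fully open, swing the filter-bay flap up until it stands upright, then draw out the filter plate (the one with the wide loop handle) and present it over the sweeps tray: held upright by the gripper a few centimetres above the middle of the tray, touching neither tray nor bench. Finish while still holding it there, still, with guard and flap left open. Leave the blanking plate in its slot and do not disturb the bench pin, jar and hammer.

Things in the scene. Friction and masses are not known exactly. Their poses are not given: they have to be found in the camera images.
- extractor: Grey dust extractor fixed to the bench, 200 (its x) x 330 (its y) x 80 mm high; origin at the centre of its underside; flat deck on top. The clear guard (top 161 mm above the bench, 184 x 140 mm, on legs 178 mm apart in x) slides along y on two tracks over the deck.
- bay (a point): Centre of the filter bay's mouth, extractor local (0, 70, 80) mm: an opening in the deck 116 (x) x 90 (y) mm, floor 10 mm above the bench. Two upright slots, 30 mm either side of this point along x, hold one plate each (thickness along x, width along y, 2 to 3 mm of play); either plate may be in either slot. Guide ribs only at the two y ends, 12 mm deep.
- guard (a joint): Travel of the guard, m: 0 shut (centred over the bay, blocking the flap's knob from above), 0.15 fully open; it grows as the guard slides towards the extractor's -y. Starts within 20 mm of shut. Friction about 2 N; it stays where left.
- guard_grip (a point): Middle of the guard's grip, a block 50 (x) x 12 (y) x 26 mm high upright on the centre of the guard's top; this point is 174 mm above the bench, the block's top 187 mm. Axes as the extractor's.
- flap (a joint): Angle of the bay's flap, rad: 0 shut, 1.57 upright, stop at 1.9. Stiff hinge (0.17 N m): it stays where left. Axis along the extractor's x, on the flap's +y edge; opening lifts its -y edge. The flap is a hood 136 (x) x 130 (y) mm, 38 mm tall over the deck (top 118 mm above the bench when shut).
- flap_knob (a point): Centre of the flap's knob: steel cylinder along the extractor's x, 24 mm long, 16 mm thick, on a 10 mm square stem, 24 mm above the hood. Shut, it is 110 mm from the hinge towards the extractor's -y and 62 mm above the hinge (142 mm above the bench). Pinched by its two ends (jaws closing along x) it turns between the fingers as the flap swings. Axes turn with the flap.
- flap_hinge (a point): Point on the flap's hinge axis, middle of its length: extractor local (0, 140), 80 mm above the bench.
- filter: The filter plate: aluminium frame with pleated paper, 12 (x) x 84 (y) x 66 mm high, with an aluminium loop handle on top 10 (x) x 44 (y) x 30 mm high (total 96 mm). Origin at the centre of its underside, z up. It stands in one of the bay's slots; its handle ends 26 mm above the deck. About 0.15 kg.
- filter_handle (a point): Grip point on the filter plate's handle, 84 mm above the plate's underside (12 mm below the handle's top).
- blank: Blanking plate in the other slot: solid aluminium, 12 x 84 x 66 mm with a small stub 10 x 14 x 16 mm on top. Origin at the centre of its underside. Stays in its slot.
- tray: Shallow steel sweeps tray fixed on the bench, 120 (x) x 150 (y) x 20 mm high, 3 mm walls; origin at the centre of its underside, on the bench.
- bench_pin: Bystander: wooden bench pin, 100 x 64 x 26 mm; origin at the centre of its underside.
- jar: Bystander: glass jar, 52 mm in diameter, 70 mm high; origin at the centre of its underside.
- mallet: Bystander: hammer lying on the bench, 220 mm long; handle towards its -x.

How it is judged:
By the outcome, as a careful person would: the job done as asked, in the order asked, and still so for the second after the job is handed in, while the arm keeps its last pose, push and grip.
It also fails if it takes over 69 s, if anything falls off the work surface, if the arm or the gripper's body presses on something with over 40 N, if the wrist force passes 120 N, or if a joint passes its speed limit or range.

## Working session

There is one attempt and no reset: what is moved stays moved. The work goes in short steps, Python scripts to look and compute and a shell command to move; the robot and the scene stay as the last step left them, time stands still between calls to the robot, and variables do not carry over. Pictures are saved under pics/ and viewed, at most 10 in all, crops included, and the job is handed in when it is done.

```bash
mkdir -p pics; ls; python3 - <<'E'
from plant import bot, grab_frame, calibration
import cv2, numpy as np
s=bot.read_state(); print({k:np.round(v,3).tolist() for k,v in s.items()})
for n in ("side","top","wrist"):
    c=calibration(n); print(n,{k:np.round(v,4).tolist() for k,v in c.items()})
for n in ("side","top"):
    cv2.imwrite(f"pics/{n}0.png",grab_frame(n)[:,:,::-1])
E
```

```text
pics
{'time': 0.0, 'qpos': [1.265, 0.629, 0.038, 1.518, -0.027, 0.996, -0.02], 'dq': [-0.002, 0.0, 0.001, 0.001, -0.001, -0.0, -0.0], 'effort': [0.0, -56.34, 1.226, -19.344, 0.011, 0.011, 0.0], 'tool_pos': [0.154, -0.631, 0.23], 'eef_rot': [0.993, 0.12, -0.0, -0.001], 'ft_force': [-0.234, 0.56, 0.765], 'moment': [0.011, 0.023, 0.024], 'grasp_force': 0.0, 'width': 0.085}
side {'camera_matrix': [[367.8767, 0.0, 325.024], [0.0, 367.8767, 195.7228], [0.0, 0.0, 1.0]], 'origin': [1.0682, 0.8152, 0.8103], 'attitude': [0.2801, 0.8502, -0.4252, -0.1335]}
top {'camera_matrix': [[438.7002, 0.0, 312.1554], [0.0, 438.7002, 196.9716], [0.0, 0.0, 1.0]], 'origin': [0.441, 0.0488, 1.2574], 'attitude': [-0.6961, 0.7165, -0.0318, 0.0315]}
wrist {'camera_matrix': [[295.6999, 0.0, 316.4642], [0.0, 295.6999, 202.8911], [0.0, 0.0, 1.0]], 'hand_eye': [[0.0016, -0.9493, -0.3144, 0.0813], [1.0, 0.0016, 0.0003, -0.0006], [0.0002, -0.3144, 0.9493, -0.144], [0.0, 0.0, 0.0, 1.0]]}
```

View pics/top0.png

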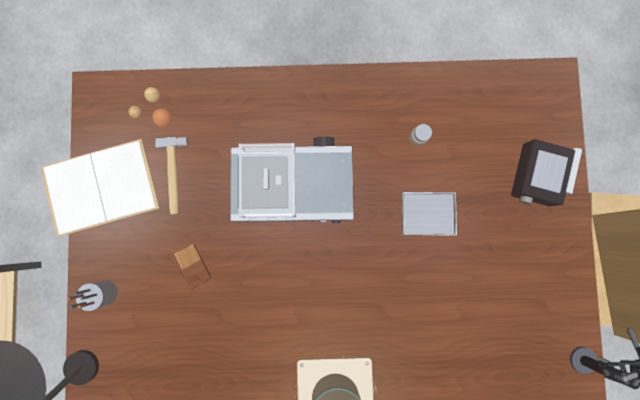

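View pics/side0.png

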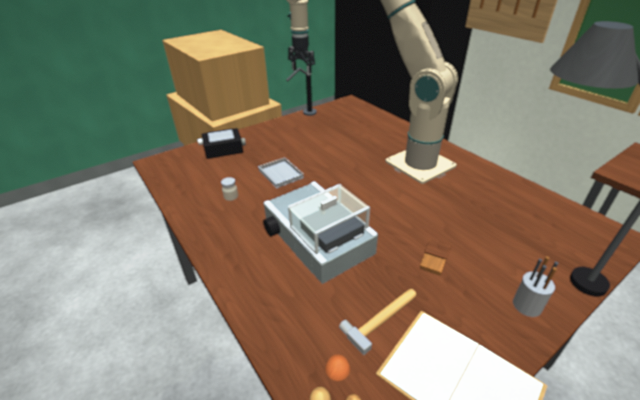

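The top view shows the extractor at px (231–353, 147–221), with its bay and guard end at image-left (world +y). The guard grip is at about (266,178), the knob about (279,180), and the tray spans (403–456, 192–235). The side view agrees: the extractor's yaw is near 0, with the jar and hammer clear of it.

```bash
cat > h.py <<'E'
import numpy as np, cv2
from scipy.spatial.transform import Rotation as R
from plant import bot, grab_frame, calibration
def cam(name, state=None):
    c=calibration(name); K=np.array(c["camera_matrix"])
    if name=="wrist":
        H=np.array(c["hand_eye"]); s=state
        Rt=R.from_quat(s["eef_rot"]).as_matrix()
        return K, Rt@H[:3,:3], Rt@H[:3,3]+np.array(s["tool_pos"])
    return K, R.from_quat(c["attitude"]).as_matrix(), np.array(c["origin"])
def ray(C,px,z):
    K,Rm,o=C; d=Rm@np.linalg.solve(K,[px[0],px[1],1.]); return o+d*(z-o[2])/d[2]
def proj(C,p):
    K,Rm,o=C; q=K@(Rm.T@(np.array(p)-o)); return q[:2]/q[2]
def tool(s,p): # world point in tool axes relative to TCP
    return R.from_quat(s["eef_rot"]).inv().apply(np.array(p)-s["tool_pos"])
E
python3 - <<'E'
from h import *
C=cam("top"); im=cv2.imread("pics/top0.png")
for n,p,z in [("deckR-top",(353,147),.08),("deckR-bot",(353,219),.08),("deckL-bot",(231,221),.08),("deckL-top",(231,149),.08),("grip",(266,178),.187),("knob",(279,180),.15),
 ("tray1",(403,193),.02),("tray2",(456,193),.02),("tray3",(456,235),.02),("tray4",(403,235),.02)]: print(n,ray(C,p,z).round(4))
c=im[135:245,220:365]; cv2.imwrite("pics/topc.png",cv2.resize(c,None,fx=5,fy=5,interpolation=cv2.INTER_CUBIC))
E
```

```text
deckR-top [ 0.68   -0.0683  0.08  ]
deckR-bot [ 0.4842 -0.061   0.08  ]
deckL-bot [0.4883 0.2662 0.08  ]
deckL-top [0.6841 0.2638 0.08  ]
grip [0.5872 0.1591 0.187 ]
knob [0.5862 0.1299 0.15  ]
tray1 [ 0.5559 -0.211   0.02  ]
tray2 [ 0.5516 -0.3611  0.02  ]
tray3 [ 0.4332 -0.3542  0.02  ]
tray4 [ 0.4375 -0.2054  0.02  ]
```

View pics/topc.png

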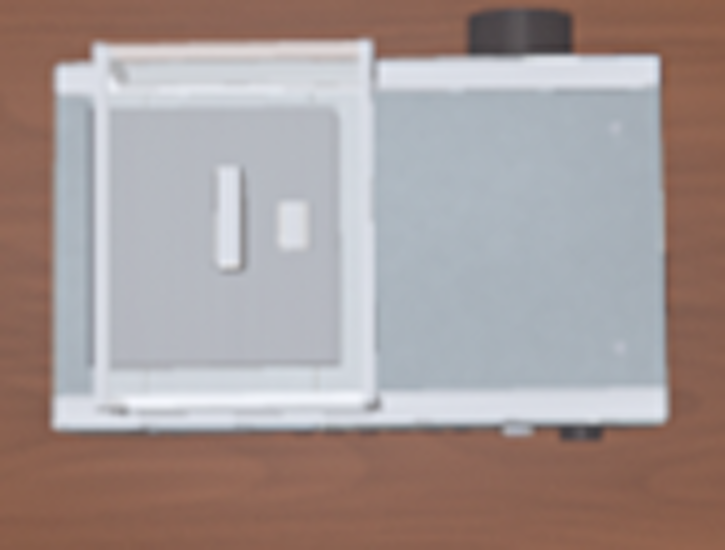

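The guard grip is at crop (230,217), which is px (266,178.4), and the knob at (293,225). The extractor centre is about (0.584, 0.1005) with yaw about -0.9°, and the guard is about 12 mm open. I'll go above the grip.

```bash
python3 -m pendant '[[[0,0,-0.02],7.5,0.05],[[0,0,-0.02],7.2,0.05],[[0.04,-0.05,0],0,0.05],[[0.04,-0.05,0],0,0.05],[[0.04,-0.05,0],0,0.05],[[0.04,-0.05,0],0,0.05],[[0.04,-0.05,0],0,0.05],[[0.04,-0.05,0],0,0.05],[[0.04,-0.05,0],0,0.05],[[0.03,-0.05,0],0,0.05],[[0.02,-0.05,0],0,0.05],[[0.02,-0.05,0],0,0.05],[[0.02,-0.05,0],0,0.05],[[0.02,-0.05,0],0,0.05],[[0.01,-0.05,0],0,0.05],[[0,-0.05,0],0,0.05],[[0,-0.05,0],0,0.05],[[0,-0.04,0],0,0.05],[[0,0,0],0,0.05]]' 40
python3 - <<'E'
from h import *
s=bot.read_state(); im=grab_frame("wrist")[:,:,::-1]; cv2.imwrite("pics/w1.png",im)
print(np.round(s["tool_pos"],4), R.from_quat(s["eef_rot"]).as_matrix()[:,0].round(4), s["qpos"][6])
C=cam("wrist",s)
for p in [(.587,.159,.187),(.586,.13,.15)]: print(proj(C,p).round(1))
E
```

```text
time: 2.48
tool_pos: [0.5598, 0.1483, 0.2707]
eef_rot: [1.0, -0.005, -0.001, -0.001]
ft_force: [-0.2, -0.6, -0.5]
width: 0.0499
grasp_force: 0.0
[0.5598 0.1483 0.2707] [ 1.     -0.0098 -0.0012] -1.8916447545326167
[303.6 177.1]
[337.3 168.4]
```

View pics/w1.png

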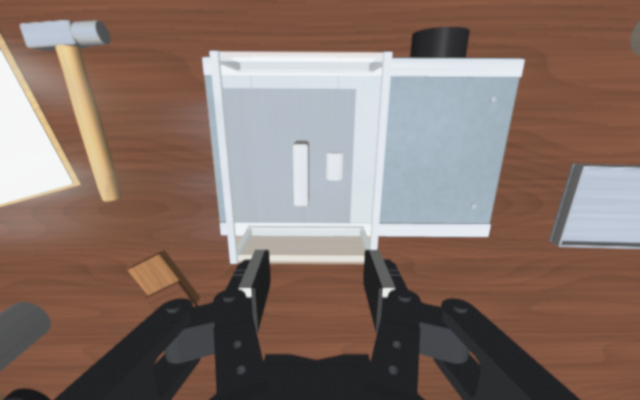

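The wrist view shows the grip at (300,174) and the knob at (335,166), within about 2 mm of the prediction. Next I descend and pinch the grip.

```bash
python3 -m pendant '[[[0.028,-0.012,0.03],0,0.05],[[0,0,0.035],0,0.05],[[0,0,0.025],0,0.05],[[0,0,0.013],0,0.05],[[0,0,0],0,0.05],[[0,0,0],0,0.0],[[0,0,0],0,0.0],[[0,0,0],0,0.0],[[0,0,0],0,0.0],[[0,0,0],0,0.0]]' 40
```

```text
time: 3.78
tool_pos: [0.5899, 0.156, 0.1699]
eef_rot: [1.0, -0.008, 0.001, -0.001]
ft_force: [-1.2, 3.0, 7.2]
width: 0.0108
grasp_force: 41.2
```

```bash
python3 -m pendant '[[[0,0.01,-0.002],0,0],[[0,0.02,0],0,0],[[0,0.02,0],0,0],[[0,0.02,0],0,0],[[0,0.02,0],0,0],[[0,0.02,0],0,0],[[0,0.015,0],0,0],[[0,0.008,0],0,0],[[0,0,0],0,0],[[0,0,0],0,0]]'
```

```text
time: 5.03
tool_pos: [0.5879, 0.0225, 0.1699]
eef_rot: [1.0, -0.008, 0.001, -0.001]
ft_force: [6.1, 4.0, -9.0]
width: 0.0108
grasp_force: 40.1
```

```bash
python3 -m pendant '[[[0,0.004,0],0,0],[[0,0.003,0],0,0],[[0,0,0],0,0]]'; python3 -m pendant '[[[0,0.004,0],0,0],[[0,0,0],0,0]]'
```

```text
time: 5.4
tool_pos: [0.5879, 0.0224, 0.1699]
eef_rot: [1.0, -0.006, 0.001, -0.005]
ft_force: [6.3, 14.7, -10.3]
width: 0.0112
grasp_force: 40.1
time: 5.65
tool_pos: [0.5879, 0.0223, 0.1699]
eef_rot: [1.0, -0.005, 0.001, -0.007]
ft_force: [6.3, 22.2, -10.0]
width: 0.0107
grasp_force: 40.3
```

The guard hit its stop at y≈0.022 (the force rose). I'll ease off, release, rise, turn 90° and go above the knob.

```bash
python3 -m pendant '[[[0,-0.008,0],0,0.0],[[0,0,0],0,0.06],[[0,0,0],0,0.06],[[0,0,0],0,0.06],[[0,0,-0.04],0,0.06],[[0,0,-0.05],0,0.06],[[0,0,0],-10,0.06],[[0,0,0],-10,0.06],[[0,0,0],-10,0.06],[[0,0,0],-10,0.06],[[0,0,0],-10,0.06],[[0,0,0],-10,0.06],[[0,0,0],-10,0.06],[[0,0,0],-10,0.06],[[0,0,0],-10,0.06],[[0.055,0,0],0,0.06],[[0.055,0,0],0,0.06],[[0,0,0],0,0.06]]'
python3 - <<'E'
from h import *
s=bot.read_state(); im=grab_frame("wrist")[:,:,::-1]; cv2.imwrite("pics/w2.png",im)
M=R.from_quat(s["eef_rot"]).as_matrix()
print(np.round(s["tool_pos"],4), M.round(4).tolist(), s["qpos"][6])
C=cam("wrist",s)
print("grip,knob,hoodcorners",[proj(C,p).round(1).tolist() for p in [(.588,.0224,.187),(.587,.132,.15)]])
E
```

```text
time: 7.9
tool_pos: [0.5875, 0.135, 0.2608]
eef_rot: [0.71, 0.704, 0.001, -0.001]
ft_force: [-0.1, -0.7, -0.1]
width: 0.0599
grasp_force: 0.0
[0.5875 0.135  0.2608] [[0.0089, 1.0, 0.0001], [1.0, -0.0089, 0.0038], [0.0038, 0.0, -1.0]] -0.52474128081783
grip,knob,hoodcorners [[317.4, 331.4], [315.4, 203.5]]
```

View pics/w2.png

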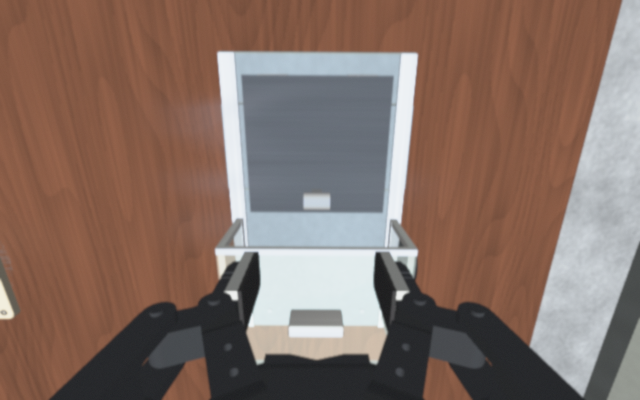

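The knob is at (316.5,200), so the tool is within about 2 mm of it. The guard is clear, with its near edge at row 250. Descend and pinch.

```bash
python3 -m pendant '[[[0,0,0.05],0,0.05],[[-0.001,0,0.05],0,0.05],[[0,0,0.025],0,0.05],[[0,0,0.009],0,0.05],[[0,0,0],0,0.05],[[0,0,0],0,0.0],[[0,0,0],0,0.0],[[0,0,0],0,0.0],[[0,0,0],0,0.0],[[0,0,0],0,0.0]]' 30
```

```text
time: 9.2
tool_pos: [0.5873, 0.1279, 0.1277]
eef_rot: [0.713, 0.701, -0.001, -0.0]
ft_force: [-5.7, 0.1, 6.9]
width: 0.0235
grasp_force: 29.7
```

The pads sit about 5 mm off the knob's centre, so I'll recentre to keep clearance during the swing.

```bash
python3 -m pendant '[[[0,0,0],0,0.04],[[0,0,0],0,0.04],[[0.005,0,-0.003],0,0.04],[[0,0,0],0,0.04]]'; python3 -m pendant '[[[0,0,0],0,0.0],[[0,0,0],0,0.0],[[0,0,0],0,0.0]]' 30
python3 - <<'E'
import numpy as np
# arc: steps for theta in 9 deg, tool x=+y, tool z=-z
th=np.radians(np.arange(0,97,6)); a=np.arctan2(62,-110)-th; r=np.hypot(62,110)/1000
y=r*np.cos(a); z=r*np.sin(a)
print(np.round(np.c_[np.degrees(th[1:]),np.diff(y),-np.diff(z)],4).tolist(), (y-y[0]).round(4)[-2:],(z-z[0]).round(4)[-2:])
E
```

```text
time: 9.7
tool_pos: [0.589, 0.1341, 0.1297]
eef_rot: [0.713, 0.701, 0.001, 0.0]
ft_force: [-0.5, 0.1, 0.2]
width: 0.0403
grasp_force: 0.0
time: 10.07
tool_pos: [0.5874, 0.1332, 0.1295]
eef_rot: [0.713, 0.701, -0.001, -0.001]
ft_force: [-4.5, 0.4, 4.6]
width: 0.0235
grasp_force: 29.9
[[6.0, 0.0071, -0.0112], [12.0, 0.0082, -0.0104], [18.0, 0.0092, -0.0094], [24.0, 0.0102, -0.0084], [30.0, 0.011, -0.0073], [36.0, 0.0117, -0.0061], [42.0, 0.0123, -0.0049], [48.0, 0.0127, -0.0036], [54.0, 0.013, -0.0022], [60.0, 0.0132, -0.0008], [66.0, 0.0132, 0.0006], [72.0, 0.0131, 0.0019], [78.0, 0.0128, 0.0033], [84.0, 0.0124, 0.0046], [90.0, 0.0118, 0.0059], [96.0, 0.0112, 0.0071]] [0.172  0.1832] [0.048  0.0409]
```

```bash
python3 -m pendant '[[[0.0071,0,-0.0112],0,0],[[0.0082,0,-0.0104],0,0],[[0.0092,0,-0.0094],0,0],[[0.0102,0,-0.0084],0,0],[[0.011,0,-0.0073],0,0],[[0.0117,0,-0.0061],0,0],[[0,0,0],0,0]]'
```

```text
time: 10.95
tool_pos: [0.5883, 0.1923, 0.1831]
eef_rot: [0.712, 0.702, -0.0, -0.001]
ft_force: [-7.2, 0.2, -1.3]
width: 0.0236
grasp_force: 30.1
```

Tracking well (+59 mm in y, +54 mm in z, as computed). I'll continue to about 91°.

```bash
python3 -m pendant '[[[0.0123,0,-0.0049],0,0],[[0.0127,0,-0.0036],0,0],[[0.013,0,-0.0022],0,0],[[0.0132,0,-0.0008],0,0],[[0.0132,0,0.0006],0,0],[[0.0131,0,0.0019],0,0],[[0.0128,0,0.0033],0,0],[[0.0124,0,0.0046],0,0],[[0.0118,0,0.0059],0,0],[[0.002,0,0.0012],0,0],[[0,0,0],0,0],[[0,0,0],0,0]]'
```

```text
time: 12.45
tool_pos: [0.5901, 0.3099, 0.1776]
eef_rot: [0.712, 0.702, 0.001, -0.001]
ft_force: [-7.1, 1.6, 1.3]
width: 0.0232
grasp_force: 29.6
```

```bash
python3 -m pendant '[[[0,0,0],0,0.05],[[0,0,0],0,0.05],[[0,0,0],0,0.05],[[0,0,-0.03],0,0.05],[[0,0,-0.05],0,0.05],[[0,0,-0.05],0,0.05],[[-0.03,0,0],0,0.05],[[-0.05,0,0],0,0.05],[[-0.05,0,0],0,0.05],[[0,0,0],0,0.05]]'
python3 - <<'E'
from h import *
s=bot.read_state(); im=grab_frame("wrist")[:,:,::-1]; cv2.imwrite("pics/w3.png",im)
M=R.from_quat(s["eef_rot"]).as_matrix()
print(np.round(s["tool_pos"],4), M.round(4).tolist())
C=cam("wrist",s)
print([proj(C,p).round(1).tolist() for p in [(.587-.03,.172,.106),(.587+.03,.172,.106)]])
E
```

```text
time: 13.7
tool_pos: [0.5908, 0.1707, 0.3064]
eef_rot: [0.716, 0.698, -0.001, 0.002]
ft_force: [0.3, 0.3, 1.0]
width: 0.05
grasp_force: 0.0
[0.5908 0.1707 0.3064] [[0.0253, 0.9997, 0.0013], [0.9997, -0.0252, -0.0039], [-0.0038, 0.0014, -1.0]]
[[287.4, 176.0], [337.8, 174.8]]
```

View pics/w3.png

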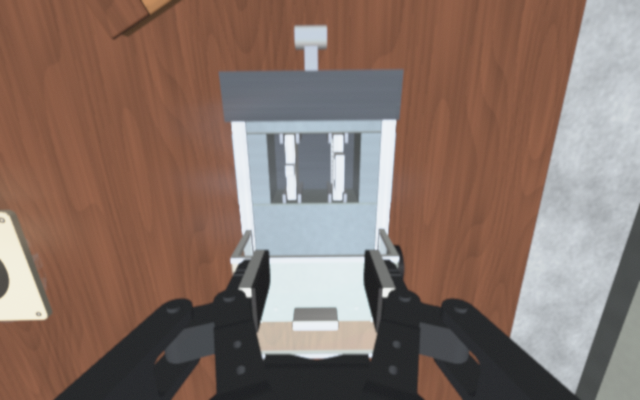

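The flap is upright with its knob beyond it at (311,37). The bay has two plates at (290,168) and (338,168); a crop will tell which is the filter.

```bash
python3 - <<'E'
import cv2
im=cv2.imread("pics/w3.png"); cv2.imwrite("pics/w3c.png",cv2.resize(im[115:220,245:385],None,fx=5.5,fy=5.5,interpolation=cv2.INTER_CUBIC))
E
```

```text
(no output)
```

View pics/w3c.png

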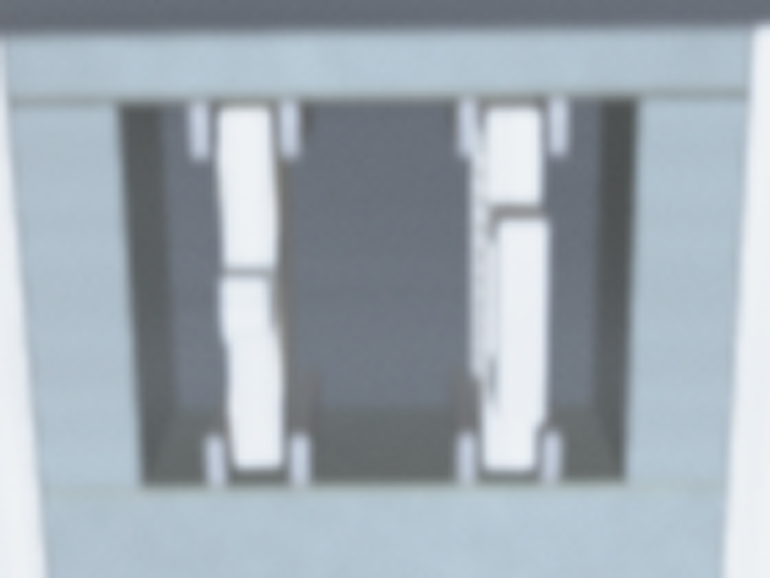

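In the crop the left plate has a small stub at (245,305), so it is the blank. The right one has the 44 mm long handle (522, 218–420), so it is the filter, in the +x slot at about (0.619, 0.174). Next I go above it.

```bash
python3 -m pendant '[[[0.003,0.028,0],-0.5,0.035],[[0,0,0.05],0,0.035],[[0,0,0.05],0,0.035],[[0,0,0.05],0,0.035],[[0,0,0.03],0,0.035],[[0,0,0],0,0.035],[[0,0,0],0,0.035]]'
python3 - <<'E'
from h import *
s=bot.read_state(); im=grab_frame("wrist")[:,:,::-1]; cv2.imwrite("pics/w4.png",im)
M=R.from_quat(s["eef_rot"]).as_matrix()
print(np.round(s["tool_pos"],4), M[:,0].round(4).tolist())
C=cam("wrist",s)
print([proj(C,p).round(1).tolist() for p in [(.619,.173,.106),(.619,.195,.106),(.619,.151,.106)]])
cv2.imwrite("pics/w4c.png",cv2.resize(im[100:300,200:430],None,fx=3,fy=3,interpolation=cv2.INTER_CUBIC))
E
```

```text
time: 14.62
tool_pos: [0.6184, 0.181, 0.1276]
eef_rot: [0.71, 0.705, 0.001, 0.0]
ft_force: [0.8, -0.6, 0.0]
width: 0.0353
grasp_force: 0.0
[0.6184 0.181  0.1276] [0.0071, 1.0, 0.0016]
[[316.6, 255.5], [316.4, 222.9], [316.8, 285.8]]
```

View pics/w4c.png

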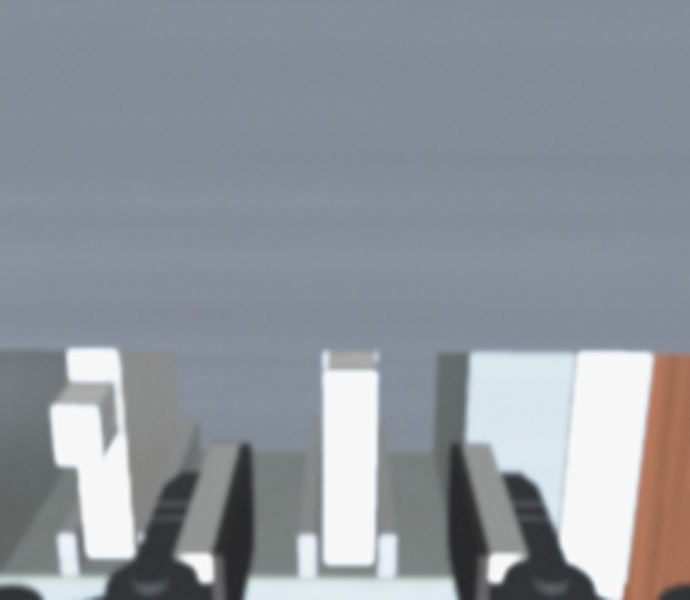

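The handle is centred between the jaws at crop (350, 370–565), and the grip point is at y≈0.172. I'll shift 10 mm to -y and descend, watching the force.

```bash
python3 -m pendant '[[[-0.01,0,0.01],-0.4,0.035],[[0,0,0.01],0,0.035],[[0,0,0.01],0,0.035],[[0,0,0],0,0.035]]'; python3 -m pendant '[[[0,0,0.006],0,0.035],[[0,0,0.006],0,0.035],[[0,0,0],0,0.035]]'
```

```text
time: 15.18
tool_pos: [0.6165, 0.1693, 0.0949]
eef_rot: [0.707, 0.707, -0.001, -0.001]
ft_force: [0.0, 0.2, 0.4]
width: 0.0352
grasp_force: 0.0
time: 15.55
tool_pos: [0.6169, 0.1694, 0.0835]
eef_rot: [0.707, 0.707, -0.0, -0.0]
ft_force: [0.2, 0.4, 0.0]
width: 0.0352
grasp_force: 0.0
```

```bash
python3 -m pendant '[[[0,0.002,0],0.8,0.035],[[0,0,0],0,0.0],[[0,0,0],0,0.0],[[0,0,0],0,0.0],[[0,0,0],0,0.0],[[0,0,0],0,0.0]]' 60
```

```text
time: 16.3
tool_pos: [0.6195, 0.1696, 0.0845]
eef_rot: [0.712, 0.702, 0.0, 0.0]
ft_force: [-1.2, -0.4, 4.4]
width: 0.0087
grasp_force: 59.6
```

```bash
python3 -m pendant '[[[0,0,-0.005],0,0],[[0,0,-0.01],0,0],[[0,0,-0.015],0,0],[[0,0,-0.02],0,0],[[0,0,0],0,0]]'
```

```text
time: 16.92
tool_pos: [0.6199, 0.1699, 0.1362]
eef_rot: [0.712, 0.702, 0.001, 0.001]
ft_force: [0.3, 1.2, -2.0]
width: 0.0083
grasp_force: 58.8
```

```bash
python3 -m pendant '[[[0,0,-0.025],0,0],[[0,0,-0.035],0,0],[[0,0,-0.04],0,0],[[0,0,-0.035],0,0],[[0,0,-0.025],0,0],[[0,0,0],0,0]]'; python3 -m pendant '[[[-0.015,-0.004,0],0,0],[[-0.03,-0.009,0],0,0],[[-0.04,-0.011,0],0,0],[[-0.04,-0.011,0],0,0],[[-0.04,-0.011,0],0,0],[[-0.04,-0.011,0],0,0],[[-0.04,-0.011,0],0,0],[[-0.04,-0.011,0],0,0],[[-0.04,-0.011,0],0,0],[[-0.04,-0.011,0],0,0],[[-0.04,-0.011,0],0,0],[[-0.03,-0.006,0],0,0],[[-0.015,-0.002,0],0,0],[[0,0,0],0,0]]'
python3 - <<'E'
from h import *
s=bot.read_state(); M=R.from_quat(s["eef_rot"]).as_matrix()
print(np.round(s["tool_pos"],4), M[:,0].round(4), tool(s,[.4946,-.283,.13]).round(4))
t=grab_frame("top")[:,:,::-1]; w=grab_frame("side")[:,:,::-1]
cv2.imwrite("pics/t5.png",np.vstack([cv2.resize(t[110:260,200:480],(640,343)),cv2.resize(w[120:290,170:490],(480,255))[:, :].copy() if 0 else cv2.resize(w[100:230,180:420],(640,347))])[:600])
E
```

```text
time: 17.68
tool_pos: [0.6204, 0.17, 0.2957]
eef_rot: [0.712, 0.702, 0.002, 0.001]
ft_force: [0.5, 0.1, -2.4]
width: 0.0088
grasp_force: 59.0
time: 19.42
tool_pos: [0.4916, -0.2794, 0.2931]
eef_rot: [0.713, 0.701, -0.0, -0.001]
ft_force: [-0.1, 1.3, -1.9]
width: 0.0092
grasp_force: 58.8
[ 0.4916 -0.2794  0.2931] [1.710e-02 9.999e-01 9.000e-04] [-0.0037  0.0033  0.1631]
```

View pics/t5.png

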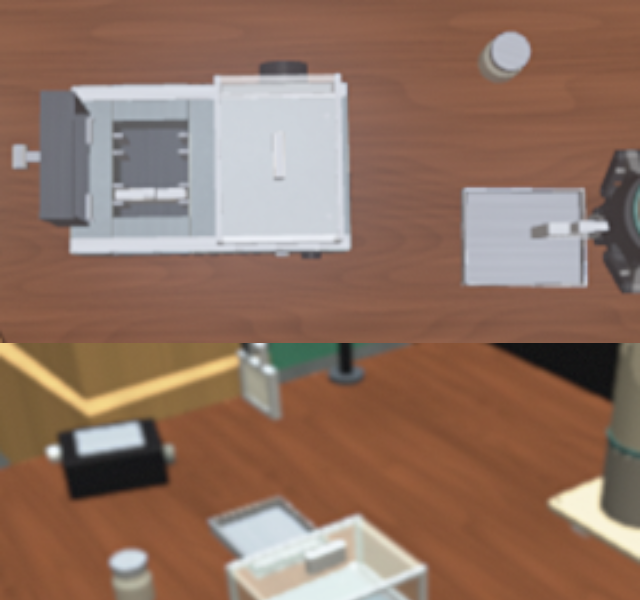

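The guard is open, the flap upright, the blank in its slot and the filter hangs upright from the gripper. Next I lower it over the tray centre.

```bash
python3 -m pendant '[[[-0.004,0.002,0.02],0,0],[[-0.003,0.001,0.03],0,0],[[0,0,0.035],0,0],[[0,0,0.03],0,0],[[0,0,0.025],0,0],[[0,0,0.015],0,0],[[0,0,0.01],0,0],[[0,0,0],0,0],[[0,0,0],0,0],[[0,0,0],0,0]]'
python3 - <<'E'
from h import *
s=bot.read_state()
print(np.round(s["tool_pos"],4), np.abs(s["dq"]).max())
w=grab_frame("side")[:,:,::-1]; t=grab_frame("top")[:,:,::-1]
cv2.imwrite("pics/s6.png",np.hstack([cv2.resize(w[110:210,220:320],(400,400),interpolation=cv2.INTER_CUBIC),cv2.resize(t[160:260,380:480],(400,400),interpolation=cv2.INTER_CUBIC)]))
C=cam("top"); print("top px tray centre z.05:",proj(C,[.4946,-.283,.05]).round(1), proj(C,[.4946,-.283,.118]).round(1))
C=cam("side"); print("side: bottom ends, expected", [proj(C,[.4946,y,.0515]).round(1).tolist() for y in (-.325,-.241)])
E
```

```text
time: 20.78
tool_pos: [0.4959, -0.286, 0.1299]
eef_rot: [0.712, 0.702, 0.0, 0.001]
ft_force: [0.3, -0.4, -1.1]
width: 0.0085
grasp_force: 58.8
[ 0.4959 -0.286   0.1299] 0.0033900289428892274
top px tray centre z.05: [432.4 213.3] [439.5 212. ]
side: bottom ends, expected [[274.5, 157.6], [285.5, 166.7]]
```

View pics/s6.png

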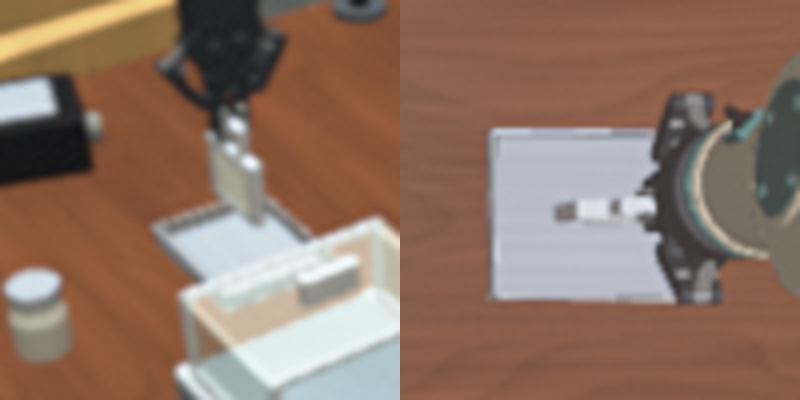

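The filter hangs upright over the tray. Its near bottom corner is at about (285,165), as predicted for an underside near 0.055 m, so it is clear of the tray. Let it settle, then hand in.

```bash
python3 -m pendant '[[[0,0,0],0,0],[[0,0,0],0,0],[[0,0,0],0,0],[[0,0,0],0,0]]' && python3 -c "
from plant import job_done; print(job_done())"
```

```text
time: 21.38
tool_pos: [0.4954, -0.2857, 0.1291]
eef_rot: [0.712, 0.702, 0.0, -0.0]
ft_force: [0.1, 0.6, -1.2]
width: 0.0088
grasp_force: 58.8
the job is handed in; nothing more can be done
None
```

I handed the job in at 21.4 s: the guard is fully open, the flap upright and the blanking plate in its slot, and the gripper holds the filter plate upright and still, about 3.5 cm above the rim at the middle of the sweeps tray.

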